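Blank off the bench extraction port

TASK

Shut the unused dust-extraction port on the bench: set the larger of the two round wooden covers, knob up, centred on the port's black collar, then press the cover down until the collar is fully in and the cover sits level on the grey box, and let go. Do not push the bare collar in beforehand, and leave the smaller cover where it lies.

Things in the scene. Friction and masses are not known exactly. Their poses are not given: they have to be found in the camera images.
- cover_mid (a point): The larger cover: a loose plywood disc 110 mm in diameter, 8 mm thick, with an upright round wooden knob (24 mm in diameter, 32 mm tall) in the middle; 40 mm tall in all, about 0.11 kg, lying flat on the bench knob up. Point: on its axis half-way up, 20 mm above the underside and 20 mm below the knob's flat top; z up through the knob.
- small_cover_mid (a point): The smaller cover, to be left alone: the same make and the same knob (24 mm in diameter, 40 mm tall in all) but a disc of only 68 mm in diameter. Point on its axis 20 mm above its underside; z up.
- port_top (a point): Extraction port: fixed grey steel box 140 x 140 mm, 60 mm tall, round mouth in its top; a steel stub pipe (44 mm thick) leaves its own +x side and turns down 115 mm from the centre. Point: centre of the mouth, level with the flat box top, 60 mm above the bench; z up, x to the stub. Round the mouth a black rubber collar (94 mm outside, 72 mm inside) starts 10 mm proud of the box top.
- collar (a joint): How far the black collar has been pushed down, in m: 0 standing 10 mm proud, 0.010 flush with the box top. It slides straight down without tilting, resists with about 8 N (10 to 12 N when moved at 30 mm/s) and stays where it is left; the weight of the cover does not move it.
Things that resemble listed ones, but are neither listed nor needed, are in the scene too. What is shaped like the part that bears cover_mid but blue is not meant.

How it is judged:
By the outcome, as a careful person would: the job done as asked, in the order asked, and still so for the second after the job is handed in, with the robot touching nothing.
It also fails if it takes over 45 s, if anything falls off the work surface, if the arm or the gripper's body presses on something with over 40 N, if the wrist force passes 120 N, or if a joint passes its speed limit or range.

ROBOT

A 7-joint arm with a two-finger parallel gripper is mounted at the origin on the work surface. World frame = base frame: x ahead of the robot, y to its left, z up, the work surface at z = 0. Lengths are in m, angles in rad, forces in N, time in s.
With the tool pointing down it reaches from about 0.4 to 0.85 m from the base axis. Payload 10.4 kg.
Tool frame: the origin (TCP) lies at the very end of the fingers, on their centre line; the grasp point (between the pads) lies 19 mm behind it; z points along the fingers, y is the direction in which the jaws open and shut (so a half turn about z gives the same grasp; the last joint's range is limited). The gripper opens to 85 mm and grips with 20 to 120 N. Pads are 22 mm wide; open, the fingers measure 114 mm over their backs; the gripper's body (76 mm by 85 mm) begins 54 mm behind the grasp point. The pads swing forward as they close: fully open they stand 13 mm farther back than shut.
Start: joints at [1.133, 0.332, -0.065, 1.46, 0.022, 1.35, -0.088], TCP at [0.252, -0.572, 0.231] pointing down, gripper open.
Joint ranges: [-2.6, 2.6], [-0.5, 2.12], [-1.47, 1.34], [0.16, 2.42], [-1.27, 4.41], [0.06, 2.06], [-2.6, 2.6]. Speed limits (rad/s): [2.22, 2.22, 2.79, 2.79, 3.14, 3.14, 3.14].

INTERFACE

Orientations are given as a unit quaternion [x, y, z, w].
In Python, from workcell import manip gives the robot as it stands.
- The arm moves only by the tool arm_command, never from a script. Its arguments are lists of equal length, an entry for each row: "slide": the shift along the tool's x, y, z in mm, a list of three; "turn": the turn about the tool's z in degrees; "grip": the closure, from 0 (fully open) to 1 (shut). In form: {"slide": [[tx, ty, tz], ...], "turn": [turn, ...], "grip": [grip, ...]}. A call has 1 to 10 rows; each row shifts and turns the commanded pose from where the row before left it, along the tool's axes as they then stand; what a row does not reach is not made up. A row lasts 1/12 s, in which the tool goes at most 41.7 mm and 7.16 degrees, less where a joint would pass 70% of its speed; a pose out of reach is approached as far as the arm can. A call with a gripper value outside its range is refused whole. The fingers move at their own pace and stop on an object; "newtons" is the grip in N (left out, the last holds). Time passes only in rows, so rows that do not move let the fingers close. It gives the time, the measured TCP pose, the force and the opening at its end, in the units of the state.
- manip.get_obs(): the state, without advancing time (a new reading comes with each control period).
- manip.camera(name): name is "scene" or "side" or "wrist"; returns the picture (420x560x3 uint8, blue, green, red); there is no depth.
- manip.camera_info(name): a dict with "fx", "fy", "cx", "cy" (pixels), "rvec" (rotation vector, rad) and "tvec" (3), from world to camera coordinates, as OpenCV has them. Camera axes: x right, y down, z forward; pixel columns grow to the right and rows downward; lengths in m; the calibration is good to about 2 mm. A picture is of the moment at which its call begins: read the wrist's pose just before it. camera_info takes no time and is no camera call; for the wrist camera it gives the pose at the moment of the call.
- manip.hand_in(): hands the job in, once; it reports no verdict.
Trained networks look in the newest picture that a camera, given by its name, has taken for a name from the list of things; names that differ only in an ending like _2 or _b are one class to them, and where a whole thing is asked for, a point or a joint stands for the part that bears it (a point fixed in the world has none). Each returns a list of dicts, best first, with "score" (0 to 1); they miss things now and then, are a little off and sometimes report something else, mostly with a low value. They report only what shows in the picture. A call takes as long as a camera call. They do not tell look-alikes from the thing itself.
- manip.cut_out(target, camera): "pixels" (420x560 bool, what is visible of it).
- manip.tip_of(target, camera): "xyz" ([x, y, z] in m, in the coordinates of the camera as it stood for that picture, good to about 4 mm: a listed point, or the origin of a listed thing).
The state is a dict: "clock": time; "joint_pos": joint angles; "joint_velocities": joint speeds; "tau": joint torques, N m; "position": TCP position; "ee_rot": TCP orientation; "ft_force": force on the tool from outside, world axes, zero at the start; "torque": the same for the moment, N m; "grip_width": opening from 0.0 (shut) to 1.0 (fully open).
Only numpy, scipy, OpenCV 4.12 (cv2) and the standard library are available. Lean on these libraries where they do the work, as an engineer would, in place of code of your own. Each camera call takes 0.05 s, during which the arm holds its last target.

## Working session

There is one attempt and no reset: what is moved stays moved. The work goes in short steps, Python scripts to look and compute and a tool call to move; the robot and the scene stay as the last step left them, time stands still between calls to the robot, and variables do not carry over. Pictures are saved under pics/ and viewed, and the job is handed in when it is done.

Besides the shell and the picture viewer there is one more tool, called after ">>>" in YAML: its name, and indented under it one key for each argument. arm_command: Moves the arm, as the interface text tells. Its arguments: {"type":"object","properties":{"slide":{"type":"array","items":{"type":"array","items":{"type":"number"}}},"turn":{"type":"array","items":{"type":"number"}},"grip":{"type":"array","items":{"type":"number"}},"newtons":{"type":"number"}},"required":["slide","turn","grip"]}

```bash
ls; mkdir -p pics; cat > h.py <<'E'
import numpy as np, cv2
from workcell import manip
from scipy.spatial.transform import Rotation as R
def w(cam,p,ci=None):
    ci=ci or manip.camera_info(cam); r=R.from_rotvec(np.array(ci['rvec']).ravel()).as_matrix()
    return r.T@(np.array(p)-np.array(ci['tvec']).ravel())
def proj(cam,P,ci=None):
    ci=ci or manip.camera_info(cam); K=np.array([[ci['fx'],0,ci['cx']],[0,ci['fy'],ci['cy']],[0,0,1.]])
    return cv2.projectPoints(np.array(P,float).reshape(-1,1,3),np.array(ci['rvec'],float),np.array(ci['tvec'],float),K,None)[0].reshape(-1,2)
def ray(cam,uv,z,ci=None):
    ci=ci or manip.camera_info(cam); r=R.from_rotvec(np.array(ci['rvec']).ravel()).as_matrix()
    c=-r.T@np.array(ci['tvec']).ravel(); d=r.T@np.array([(uv[0]-ci['cx'])/ci['fx'],(uv[1]-ci['cy'])/ci['fy'],1])
    return c+d*(z-c[2])/d[2]
E
python3 - <<'E'
from h import *
print(manip.get_obs())
for c in ['scene','side','wrist']:
    ci=manip.camera_info(c)
    cv2.imwrite(f'pics/{c}0.png',manip.camera(c))
    for t in ['cover_mid','small_cover_mid','port_top','collar']:
        try:
            for d in manip.tip_of(t,c): print(c,t,round(d['score'],2),w(c,d['xyz'],ci).round(4),proj(c,w(c,d['xyz'],ci),ci).round(0))
        except Exception as e: print(c,t,e)
E
```

```text
pics
{'clock': 0.0, 'joint_pos': array([ 1.13337378,  0.33289715, -0.06466658,  1.460942  ,  0.02161435,
        1.34988752, -0.08850099]), 'joint_velocities': array([ 0.000718  , -0.00041033, -0.00097119, -0.00177971,  0.00290719,
       -0.00027087,  0.00150171]), 'tau': array([-5.16801847e-04, -6.25446725e+01,  4.94005729e-02, -3.91599011e+01,
        1.62918161e-02,  9.88993765e-03, -3.88287469e-05]), 'position': array([ 0.25171503, -0.57166439,  0.23049973]), 'ee_rot': array([ 9.78567896e-01,  2.05923178e-01, -1.92166066e-04, -6.93046461e-04]), 'ft_force': array([ 0.50313456, -0.3314417 , -0.77840423]), 'torque': array([-0.04433157, -0.06092039, -0.00191697]), 'grip_width': 0.9984281731149791}
scene cover_mid 0.91 [0.5334 0.2341 0.0213] [[404. 257.]]
scene cover_mid 0.87 [0.3882 0.2611 0.0198] [[429. 209.]]
scene cover_mid 0.72 [0.3678 0.1174 0.0209] [[361. 185.]]
scene cover_mid 0.7 [0.6837 0.2046 0.019 ] [[370. 321.]]
scene port_top 0.71 [ 0.5301 -0.2545  0.0594] [[166. 177.]]
scene collar it knows: cover_mid, port_top, small_cover_mid
side cover_mid 0.98 [0.3663 0.1233 0.0177] [[197. 224.]]
side cover_mid 0.89 [0.688  0.2038 0.0252] [[328. 189.]]
side cover_mid 0.78 [0.3855 0.2643 0.0227] [[200. 191.]]
side small_cover_mid 0.84 [0.4941 0.0329 0.0197] [[264. 239.]]
side small_cover_mid 0.25 [0.5371 0.2327 0.0207] [[264. 191.]]
side port_top 0.92 [ 0.5273 -0.2576  0.0618] [[330. 321.]]
side collar it knows: cover_mid, port_top, small_cover_mid
wrist collar it knows: cover_mid, port_top, small_cover_mid
```

View pics/scene0.png

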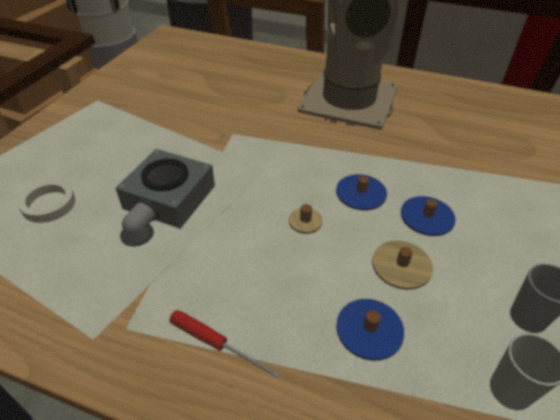

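View pics/side0.png

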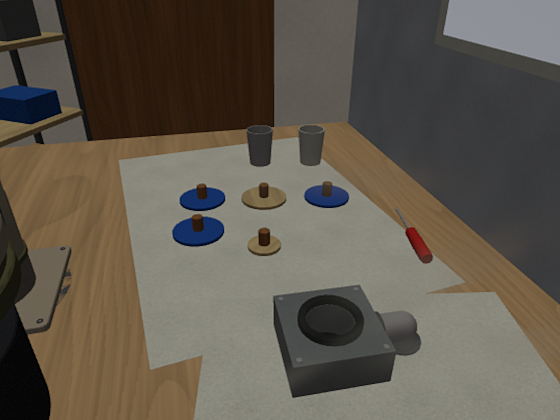

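View pics/wrist0.png

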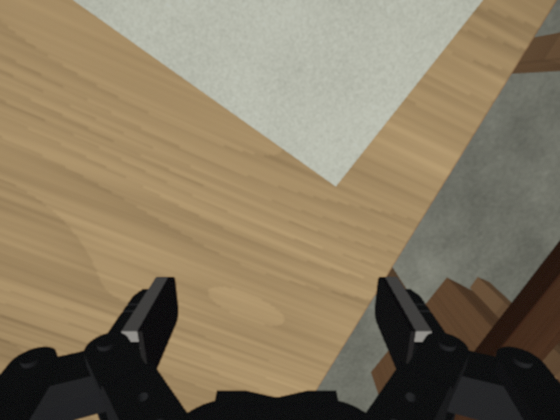

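The wanted cover is natural wood and large, at scene px (403,262). It could be confused with the blue discs at (361,190), (428,213) and (370,328), and with the small natural cover at (306,220), which stays put. The port is the grey box at (166,178). The white ring at (46,200) is not relevant. Next is a close crop and a check of the measurements.

```bash
python3 - <<'E'
from h import *
a=cv2.imread('pics/scene0.png'); b=cv2.imread('pics/side0.png')
P=[.5345,.2335]; Q=[.5285,-.256]
t=np.linspace(0,2*np.pi,60)
def circ(c,r,z): return np.c_[c[0]+r*np.cos(t),c[1]+r*np.sin(t),0*t+z]
def draw(im,cam):
    for c,r,z in [(P,.055,.008),(P,.012,.04),(Q,.047,.07),(Q,.036,.07)]:
        for p in proj(cam,circ(c,r,z))*4: cv2.circle(im,tuple(int(x) for x in p),1,(0,0,255),-1)
A=cv2.resize(a,None,fx=4,fy=4);B=cv2.resize(b,None,fx=4,fy=4);draw(A,'scene');draw(B,'side')
def crop(I,u,v): return I[int(4*v)-140:int(4*v)+140,int(4*u)-190:int(4*u)+190]
o=np.vstack([np.hstack([crop(A,403,262),crop(A,166,180)]),np.hstack([crop(B,264,195),crop(B,330,325)])])
cv2.imwrite('pics/crop0.png',o)
for n in ['scene','side','wrist']:
    ci=manip.camera_info(n); print(n, w(n,[0,0,0]),w(n,[0,0,1])-w(n,[0,0,0]),ci['fx'],ci['cx'],ci['cy'])
E
```

```text
scene [1.09695619 0.19695034 0.6501564 ] [-0.67700128 -0.23775817 -0.69652015] 445.4598912168387 282.98508091576963 205.0733207147039
side [ 0.34617784 -0.68652353  0.5068934 ] [ 0.21334874  0.83413424 -0.50862794] 436.3455851840185 281.9346737549689 215.80865474178384
wrist [ 0.32913243 -0.5391953   0.37498506] [-0.29927886 -0.13124702 -0.94509596] 349.0287788169991 276.0838235076545 207.17826271704007
```

View pics/crop0.png

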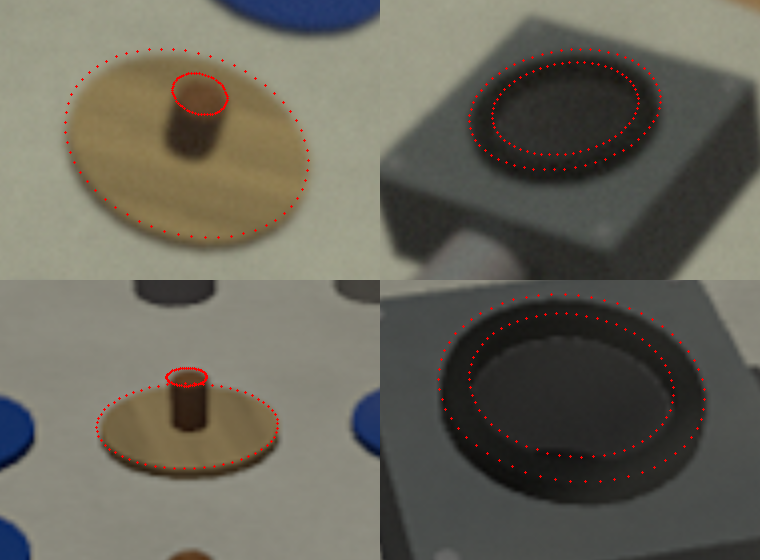

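The larger natural-wood cover is confirmed: its disc and knob line up to within about 1–2 mm at (0.534, 0.234). The port estimate is about 2 px off, so I'll refine it later with the wrist camera. First I square the tool with the world axes and travel over the cover.

>>> arm_command:
  slide:
    - [0,0,0]
    - [0,0,0]
    - [0,0,0]
    - [0,0,0]
    - [12,-33,0]
    - [12,-33,0]
    - [12,-33,0]
    - [12,-33,0]
    - [12,-33,0]
    - [12,-33,0]
  turn: [5.94,5.94,5.94,5.94,0,0,0,0,0,0]
  grip: [0,0,0,0,0,0,0,0,0,0]

```text
clock: 1.43
position: [0.3242, -0.3724, 0.2315]
ee_rot: [1.0, 0.0, 0.0, 0.0]
ft_force: [0.2, -1.0, 0.3]
grip_width: 0.998
```

>>> arm_command:
  slide:
    - [33,-19,0]
    - [34,-19,0]
    - [34,-19,0]
    - [34,-19,0]
    - [34,-19,0]
    - [34,-19,0]
    - [0,0,0]
    - [0,0,0]
  turn: [0,0,0,0,0,0,0,0]
  grip: [0,0,0,0,0,0,0,0]

```text
clock: 2.1
position: [0.5285, -0.2577, 0.2308]
ee_rot: [1.0, 0.002, -0.0, -0.001]
ft_force: [-1.1, -1.1, 0.3]
grip_width: 1.001
```

```bash
cat > fit.py <<'E'
from h import *
t=np.linspace(0,2*np.pi,90)
def circ(c,r,z): return np.c_[c[0]+r*np.cos(t),c[1]+r*np.sin(t),0*t+z]
def view(name,cam,items,s=2,box=None):
    ci=manip.camera_info(cam); print(manip.get_obs()['position'].round(4))
    im=manip.camera(cam); np.save(f'pics/{name}.npy',im)
    I=cv2.resize(im,None,fx=s,fy=s)
    for c,r,z in items:
        for p in proj(cam,circ(c,r,z),ci)*s: cv2.circle(I,tuple(int(x) for x in p),1,(0,0,255),-1)
    if box: I=I[box[1]*s:box[3]*s,box[0]*s:box[2]*s]
    cv2.imwrite(f'pics/{name}.png',I); return im,ci
E
python3 - <<'E'
from fit import *
im,ci=view('w1','wrist',[((.5285,-.256),.047,.07),((.5285,-.256),.036,.07)],1)
for d in manip.tip_of('port_top','wrist'): print(d['score'],w('wrist',d['xyz'],ci))
E
```

```text
[ 0.5285 -0.2577  0.2308]
0.62 [ 0.5293398  -0.25409988  0.06181455]
```

View pics/w1.png

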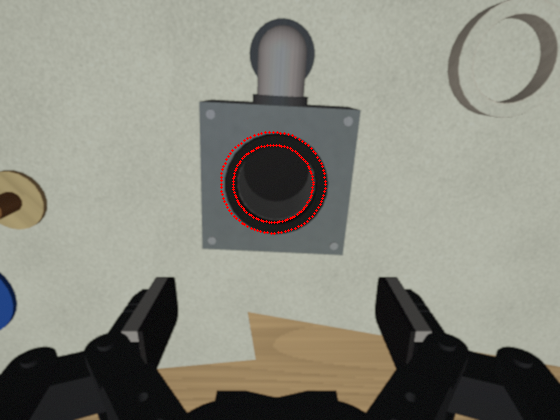

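```bash
python3 - <<'E'
from fit import *
from scipy.optimize import least_squares
cis={'wrist':manip.camera_info('wrist'),'scene':manip.camera_info('scene'),'side':manip.camera_info('side')}
ims={'wrist':cv2.imread('pics/w1.png'),'scene':cv2.imread('pics/scene0.png'),'side':cv2.imread('pics/side0.png')}
ims['wrist']=np.load('pics/w1.npy')
el={}
# search along projected radial lines for dark->grey edge at outer collar
def edges(cam,c,z):
    g=cv2.cvtColor(ims[cam],cv2.COLOR_BGR2GRAY).astype(np.float32); pts=[]
    rs=np.arange(.040,.056,.0003)
    for a in np.arange(0,2*np.pi,.15):
        p=proj(cam,np.c_[c[0]+rs*np.cos(a),c[1]+rs*np.sin(a),0*rs+z],cis[cam]).astype(np.float32)
        v=cv2.remap(g,p[:,0][None],p[:,1][None],cv2.INTER_LINEAR)[0]
        v=np.convolve(v,np.ones(5)/5,'valid'); d=np.gradient(v); k=d.argmax()
        if d[k]>0.4: pts.append((a,rs[k+2]))
    return np.array(pts)
for cam in cis:
    for z in (.07,):
        c=np.array([.5285,-.257])
        for _ in range(6):
            e=edges(cam,c,z)
            f=lambda q:(np.hypot(e[:,1]*np.cos(e[:,0])-q[0],e[:,1]*np.sin(e[:,0])-q[1])-q[2])
            r=least_squares(f,[0,0,.047],loss='soft_l1',f_scale=.0005); c=c+r.x[:2]
        print(cam,z,c.round(4),'r',r.x[2].round(4),len(e),np.abs(r.fun).mean().round(5))
E
```

```text
wrist 0.07 [ 0.5257 -0.2615] r 0.0466 42 0.00022
scene 0.07 [ 0.5343 -0.2539] r 0.0488 42 0.00147
side 0.07 [ 0.5265 -0.2612] r 0.0492 42 0.00133
```

>>> arm_command:
  slide:
    - [0,-40,0]
    - [0,-40,0]
    - [0,-40,0]
    - [0,-40,0]
    - [0,-40,0]
    - [0,-40,0]
    - [0,-40,0]
    - [0,-40,0]
    - [0,-40,0]
    - [1,-40,0]
  turn: [0,0,0,0,0,0,0,0,0,0]
  grip: [0,0,0,0,0,0,0,0,0,0]

```text
clock: 3.03
position: [0.5275, 0.1399, 0.2318]
ee_rot: [1.0, -0.001, 0.001, 0.001]
ft_force: [1.5, -0.1, 0.7]
grip_width: 0.999
```

>>> arm_command:
  slide:
    - [1,-40,0]
    - [1,-40,0]
    - [3,-11,0]
    - [0,0,0]
    - [0,0,0]
  turn: [0,0,0,0,0]
  grip: [0,0,0,0,0]

```text
clock: 3.45
position: [0.533, 0.2299, 0.2312]
ee_rot: [1.0, -0.0, 0.0, 0.0]
ft_force: [0.2, -0.9, 0.0]
grip_width: 1.002
```

```bash
python3 - <<'E'
from fit import *
im,ci=view('w2','wrist',[((.534,.234),.055,.008),((.534,.234),.012,.04)],1)
for d in manip.tip_of('cover_mid','wrist'): print(d['score'],w('wrist',d['xyz'],ci))
print(manip.get_obs()['joint_pos'])
E
```

```text
[0.533  0.2299 0.2312]
0.86 [0.68834476 0.20795703 0.01813988]
0.78 [0.53367751 0.23872049 0.02455486]
0.68 [0.39170781 0.26236453 0.01906538]
0.64 [0.36495157 0.11609177 0.0184    ]
[ 0.03621043  0.2960258  -0.63140209  1.55684656  0.17889897  1.34734492
 -2.18802292]
```

View pics/w2.png

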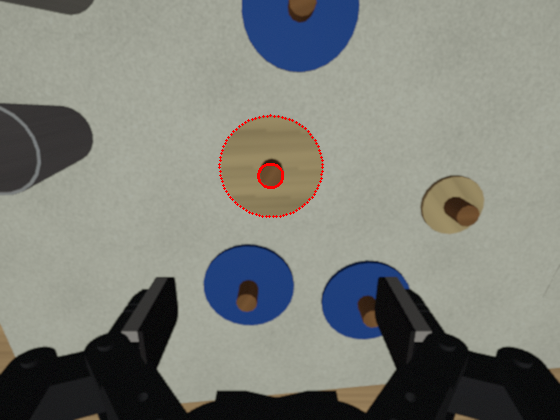

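The wrist overlay on the cover at (271,165) fits to about 1 px, so the cover is at (0.534, 0.234). I'll check the port fit on an enlarged wrist crop.

```bash
python3 - <<'E'
from fit import *
ci=dict(manip.camera_info('wrist')); r=R.from_rotvec(np.array(ci['rvec']).ravel()).as_matrix()
c=w('wrist',[0,0,0],ci)+np.array([.5285-.533,-.2577-.2299,.2308-.2312]); ci['tvec']=-r@c
im=np.load('pics/w1.npy'); outs=[]
for C in [(.5257,-.2615),(.5272,-.258)]:
    s=4; I=cv2.resize(im,None,fx=s,fy=s,interpolation=cv2.INTER_CUBIC)
    I=cv2.convertScaleAbs(I,alpha=2.)
    for rr,z in [(.047,.07),(.036,.07)]:
        for p in proj('wrist',circ(C,rr,z),ci)*s: cv2.circle(I,tuple(int(x) for x in p),1,(0,0,255),-1)
    outs.append(I[90*s:260*s,190*s:285*s+380//1][:, :390])
    k=np.array([[sx*.07,sy*.07,.06] for sx,sy in [(1,1),(1,-1),(-1,-1),(-1,1)]])+[*C,0]
    print(proj('wrist',k,ci).round(1))
    outs[-1]=cv2.resize(I[100*s:250*s,195*s:365*s],None,fx=.58,fy=.58)
cv2.imwrite('pics/p1.png',np.hstack(outs))
E
```

```text
[[196.6 108.2]
 [357.8 107.6]
 [347.6 253.1]
 [207.5 253.6]]
[[192.4 106.4]
 [353.9 105.8]
 [344.2 251.8]
 [203.9 252.3]]
```

View pics/p1.png

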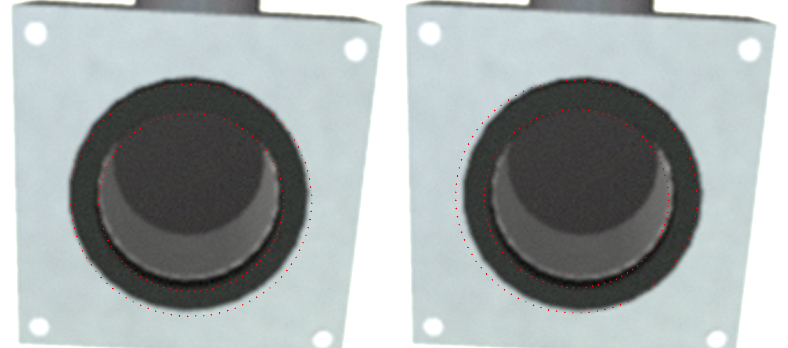

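The left overlay is slightly over-shifted and the right slightly under. The box corners give the same answer, so the port is at about (0.5275, −0.2595). Now I go down on the knob.

>>> arm_command:
  slide:
    - [1,-4,30]
    - [0,0,30]
    - [0,0,30]
    - [0,0,30]
    - [0,0,30]
    - [0,0,25]
    - [0,0,15]
    - [0,0,15]
    - [0,0,8]
    - [0,0,0]
  turn: [0,0,0,0,0,0,0,0,0,0]
  grip: [0,0,0,0,0,0,0,0,0,0]

```text
clock: 4.38
position: [0.5333, 0.2327, 0.0168]
ee_rot: [1.0, -0.001, -0.001, 0.001]
ft_force: [0.0, -0.1, 0.5]
grip_width: 1.002
```

```bash
python3 - <<'E'
from fit import *
print(manip.get_obs()['position'],manip.get_obs()['ft_force'])
im=manip.camera('side');im2=manip.camera('wrist')
cv2.imwrite('pics/g1.png',np.hstack([cv2.resize(im[120:260,180:360],(540,420)),cv2.resize(im2,(260,195)).copy() if 0 else cv2.resize(im2[200:420,150:400],(260,420))]))
E
```

```text
[0.53333005 0.23269187 0.01678531] [ 0.0402797  -0.08885583  0.50808712]
```

View pics/g1.png

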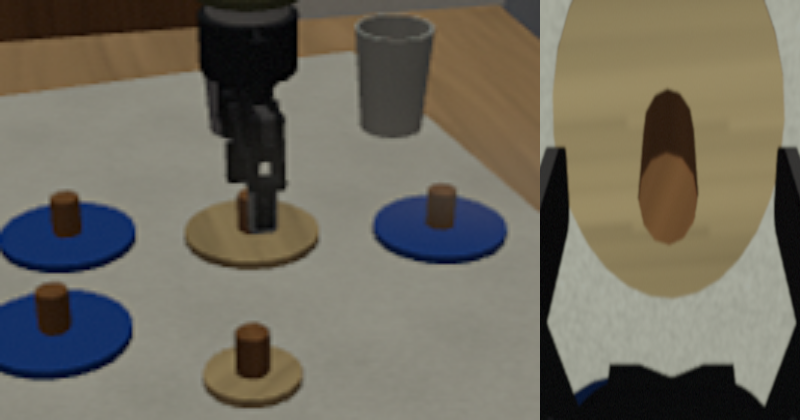

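```bash
python3 - <<'E'
from fit import *
im,ci=view('w3','wrist',[((.5333,.2327),.012,.04),((.5333,.2327),.055,.008)],3,(150,200,400,400))
E
```

```text
[0.5344 0.2342 0.0189]
```

View pics/w3.png

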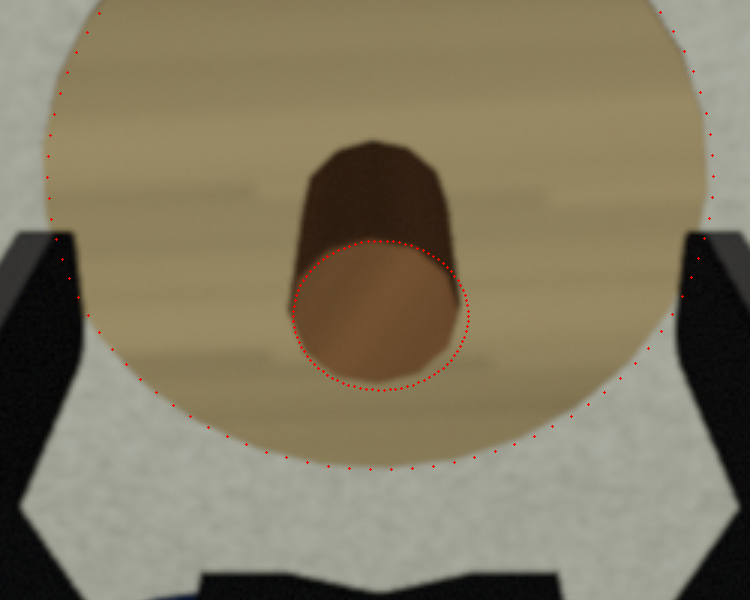

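The knob sits centred between the fingers. I go 2 mm lower, close with 60 N, and lift.

>>> arm_command:
  slide:
    - [0,0,2]
    - [0,0,0]
    - [0,0,0]
    - [0,0,0]
    - [0,0,0]
    - [0,0,0]
    - [0,0,0]
    - [0,0,0]
    - [0,0,0]
    - [0,0,0]
  turn: [0,0,0,0,0,0,0,0,0,0]
  grip: [0,1,1,1,1,1,1,1,1,1]
  newtons: 60

```text
clock: 5.37
position: [0.534, 0.2352, 0.0166]
ee_rot: [1.0, 0.0, 0.0, -0.0]
ft_force: [-0.0, -0.8, 5.8]
grip_width: 0.26
```

```bash
python3 - <<'E'
from fit import *
for i in range(1):
    o=manip.get_obs(); print(o['position'],o['ft_force'],o['grip_width'])
im=manip.camera('side');im2=manip.camera('wrist')
cv2.imwrite('pics/g2.png',np.hstack([cv2.resize(im[120:260,180:360],(400,311)),cv2.resize(im2[188:420],(390,311))]))
E
```

```text
[0.53403192 0.2351723  0.01662123] [-0.0198276  -0.80551817  5.77812139] 0.2599956166281274
```

View pics/g2.png

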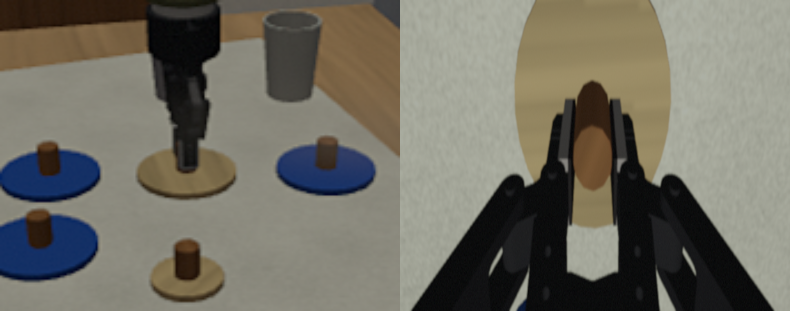

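>>> arm_command:
  slide:
    - [0,0,-10]
    - [0,0,-20]
    - [0,0,-30]
    - [0,0,-40]
    - [0,0,-40]
    - [0,10,-10]
    - [0,30,0]
    - [0,35,0]
    - [0,35,0]
    - [0,35,0]
  turn: [0,0,0,0,0,0,0,0,0,0]
  grip: [1,1,1,1,1,1,1,1,1,1]

```text
clock: 6.3
position: [0.5333, 0.0885, 0.1666]
ee_rot: [1.0, 0.0, 0.0, 0.0]
ft_force: [1.3, -1.1, -0.3]
grip_width: 0.258
```

>>> arm_command:
  slide:
    - [0,35,0]
    - [0,35,0]
    - [0,35,0]
    - [0,35,0]
    - [0,35,0]
    - [0,35,0]
    - [0,35,0]
    - [-3,35,0]
    - [-3,35,0]
    - [0,20,0]
  turn: [0,0,0,0,0,0,0,0,0,0]
  grip: [1,1,1,1,1,1,1,1,1,1]

```text
clock: 7.13
position: [0.5261, -0.2498, 0.1663]
ee_rot: [1.0, -0.002, -0.0, 0.001]
ft_force: [-0.2, -0.1, -1.3]
grip_width: 0.258
```

>>> arm_command:
  slide:
    - [0,11,0]
    - [0,3,0]
    - [0,0,0]
    - [0,0,0]
  turn: [0,0,0,0]
  grip: [1,1,1,1]

```text
clock: 7.47
position: [0.5284, -0.2569, 0.1664]
ee_rot: [1.0, 0.001, 0.0, -0.0]
ft_force: [-0.1, -0.3, -0.6]
grip_width: 0.261
```

```bash
python3 - <<'E'
from fit import *
o=manip.get_obs(); print(o['position'],o['ft_force'],o['grip_width'],o['ee_rot'])
a=manip.camera('scene');b=manip.camera('side');c=manip.camera('wrist')
for n,i in zip(('scene','side','wrist'),(a,b,c)): cv2.imwrite(f'pics/h_{n}.png',i)
cv2.imwrite('pics/h.png',np.hstack([cv2.resize(a[60:270,50:330],(266,200)),cv2.resize(b[200:410,220:500],(266,200)),cv2.resize(c,(266,200))]))
E
```

```text
[ 0.52836933 -0.25690996  0.16636766] [-0.12722623 -0.3077394  -0.55171983] 0.26098246176555845 [ 9.99999183e-01  1.18931550e-03  8.75465190e-05 -4.59730605e-04]
```

View pics/h.png

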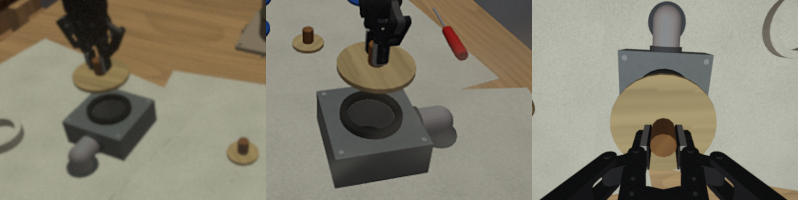

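The cover is held level above the port. I lower it to about 10 mm above the collar and check the centring in the fixed cameras.

>>> arm_command:
  slide:
    - [0,0,20]
    - [0,0,20]
    - [0,0,20]
    - [0,0,11]
    - [0,0,0]
    - [0,0,0]
  turn: [0,0,0,0,0,0]
  grip: [1,1,1,1,1,1]

```text
clock: 8.12
position: [0.528, -0.2585, 0.0955]
ee_rot: [1.0, 0.0, -0.0, -0.0]
ft_force: [0.5, -0.1, -0.7]
grip_width: 0.258
```

```bash
python3 - <<'E'
from fit import *
from scipy.optimize import least_squares
o=manip.get_obs(); p=o['position'];print(p,o['ft_force'])
a=manip.camera('scene');b=manip.camera('side');ciw=manip.camera_info('wrist');c=manip.camera('wrist')
ims=dict(scene=a,side=b,wrist=c); C=(.528,-.259); zb=p[2]-.0155
outs=[]
for n,im in ims.items():
    cv2.imwrite(f'pics/k_{n}.png',im)
    ci=ciw if n=='wrist' else manip.camera_info(n)
    s=3 if n!='wrist' else 2; I=cv2.convertScaleAbs(cv2.resize(im,None,fx=s,fy=s,interpolation=cv2.INTER_CUBIC),alpha=1.3)
    for q in proj(n,circ(C,.055,zb+.008),ci)*s: cv2.circle(I,tuple(int(x) for x in q),1,(0,0,255),-1)
    sq=np.array([[x,y] for k in np.linspace(-.07,.07,30) for x,y in [(k,.07),(k,-.07),(.07,k),(-.07,k)]])
    for q in proj(n,np.c_[sq+C,np.full(len(sq),.06)],ci)*s: cv2.circle(I,tuple(int(x) for x in q),1,(0,255,0),-1)
    u=proj(n,[[*C,.07]],ci)[0]*s; x0=max(0,int(u[0])-200); y0=max(0,int(u[1])-200)
    outs.append(I[y0:y0+390,x0:x0+400])
cv2.imwrite('pics/k.png',np.hstack(outs[:2])); cv2.imwrite('pics/k2.png',outs[2])
E
```

```text
[ 0.52801247 -0.25845391  0.09554421] [ 0.48738779 -0.05401692 -0.69218411]
```

View pics/k.png

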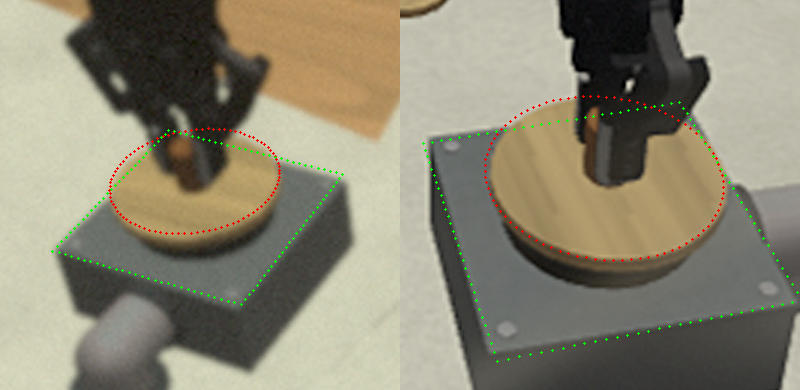

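View pics/k2.png

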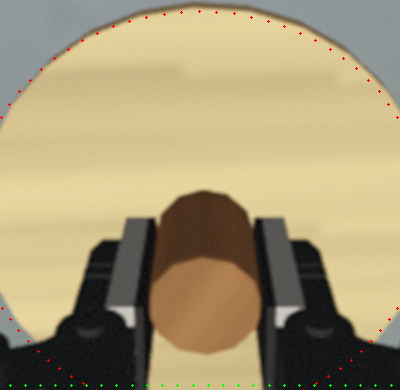

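Side and scene disagree by a couple of pixels on the box position. I'll pick the corners at higher zoom and fit the cover and box in the same picture.

```bash
python3 - <<'E'
from fit import *
for n,(x,y,x1,y1) in {'scene':(110,138,222,228),'side':(265,265,400,390)}.items():
    im=cv2.imread(f'pics/k_{n}.png')[y:y1,x:x1]; s=min(790//(x1-x),590//(y1-y)) 
    s=7 if n=='scene' else 5
    I=cv2.convertScaleAbs(cv2.resize(im,None,fx=s,fy=s,interpolation=cv2.INTER_CUBIC),alpha=1.5)
    if n=='scene': I=cv2.resize(I[:590],None,fx=.9,fy=.9); 
    for k in range(0,x1-x,10): cv2.putText(I,str(x+k),(int(k*(s*.9 if n=='scene' else s)),10),0,.3,(255,0,255)); cv2.line(I,(int(k*(s*.9 if n=='scene' else s)),0),(int(k*(s*.9 if n=='scene' else s)),600),(255,0,255),1) if 1 else 0
    for k in range(0,y1-y,10): cv2.putText(I,str(y+k),(0,int(k*(s*.9 if n=='scene' else s))),0,.3,(255,0,255)); cv2.line(I,(0,int(k*(s*.9 if n=='scene' else s))),(800,int(k*(s*.9 if n=='scene' else s))),(255,0,255),1)
    cv2.imwrite(f'pics/z_{n}.png',I)
E
```

```text
(no output)
```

View pics/z_scene.png

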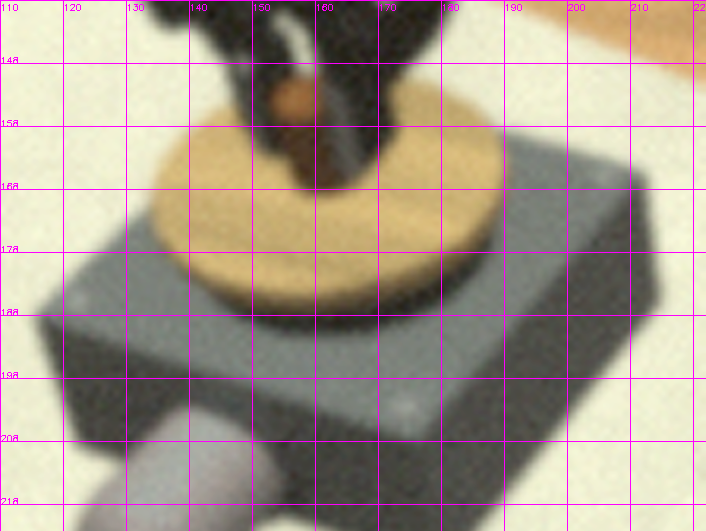

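View pics/z_side.png

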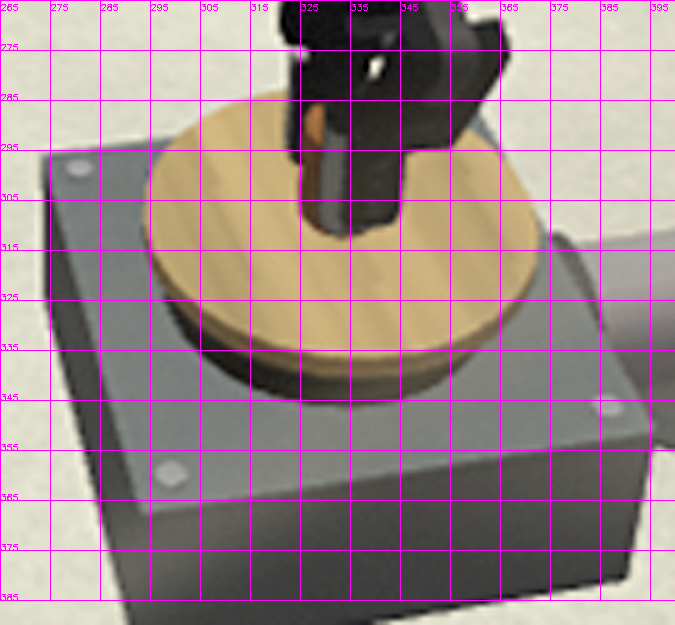

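```bash
python3 - <<'E'
from fit import *
from scipy.optimize import least_squares
box={'scene':[((115.6,188),(1,-1)),((177.5,207.8),(1,1)),((212.4,165.8),(-1,1))],
 'side':[((273.4,296),(-1,1)),((293.4,368),(-1,-1)),((396,350),(1,-1))]}
# scene: camera at +x,+y: left corner = (+x,-y), near=(+x,+y), right=(-x,+y)
top={'side':[(293.6,308),(316,283.6),(331,336.4),(373,314),(297,320),(366,326)],
 'scene':[(134.1,170.5),(190.3,165.3),(145,179.7),(180,180),(143,157.5),(180,152.5)]}
T=np.linspace(0,2*np.pi,400)
for n in box:
    def f(q):
        c,s=np.cos(q[2]),np.sin(q[2])
        P=[[q[0]+.07*(c*a-s*b),q[1]+.07*(s*a+c*b),.06] for _,(a,b) in box[n]]
        return (proj(n,P)-[p for p,_ in box[n]]).ravel()
    r=least_squares(f,[.528,-.259,0.]);print(n,'box',r.x[:2].round(4),np.degrees(r.x[2]).round(2),r.fun.round(1))
    def g(z):
        def h(q):
            e=proj(n,np.c_[q[0]+.055*np.cos(T),q[1]+.055*np.sin(T),0*T+z])
            return [np.hypot(*(e-p).T).min() for p in top[n]]
        return least_squares(h,[.528,-.259])
    for z in (.082,.084,.086,.088): r=g(z);print('  cover',z,r.x.round(4),r.cost.round(2))
# wrist w1 box
ci=dict(manip.camera_info('wrist')); rr=R.from_rotvec(np.array(ci['rvec']).ravel()).as_matrix()
c0=w('wrist',[0,0,0],ci)-manip.get_obs()['position']+[.5285,-.2577,.2308]; ci['tvec']=-rr@c0
k=[((201,102),(1,1)),((359,109),(1,-1)),((343,255),(-1,-1)),((203,248.5),(-1,1))]
def f(q):
    c,s=np.cos(q[2]),np.sin(q[2])
    return (proj('wrist',[[q[0]+.07*(c*a-s*b),q[1]+.07*(s*a+c*b),.06] for _,(a,b) in k],ci)-[p for p,_ in k]).ravel()
r=least_squares(f,[.528,-.259,0]);print('wrist',r.x.round(4),r.fun.round(1))
E
```

```text
scene box [ 0.5301 -0.2549] -2.08 [-0.2  0.4 -0.5  0.3  0.7 -0.9]
  cover 0.082 [ 0.5262 -0.2591] 4.13
  cover 0.084 [ 0.5279 -0.2575] 4.33
  cover 0.086 [ 0.5297 -0.2558] 4.6
  cover 0.088 [ 0.5318 -0.2545] 4.87
side box [ 0.5285 -0.2567] -2.11 [-0.7 -0.4  0.2 -0.3  0.4  0.5]
  cover 0.082 [ 0.5317 -0.2539] 1.42
  cover 0.084 [ 0.531  -0.2557] 1.1
  cover 0.086 [ 0.5302 -0.2574] 0.89
  cover 0.088 [ 0.5293 -0.2593] 0.8
wrist [ 0.5275 -0.2593 -0.0464] [-1.7 -0.2  1.7  0.6  0.2 -0.4 -0.1  0.2]
```

Within each picture the cover and box centres agree to about 1–2 mm, so I leave the centring alone. Now slowly down onto the collar.

>>> arm_command:
  slide:
    - [0,0,2]
    - [0,0,2]
    - [0,0,2]
    - [0,0,1]
    - [0,0,1]
    - [0,0,1]
    - [0,0,1]
    - [0,0,1]
    - [0,0,0]
  turn: [0,0,0,0,0,0,0,0,0]
  grip: [1,1,1,1,1,1,1,1,1]

```text
clock: 9.02
position: [0.5279, -0.259, 0.0848]
ee_rot: [1.0, 0.0, 0.0, 0.0]
ft_force: [-2.7, -0.1, 5.5]
grip_width: 0.258
```

Contact at about 5.5 N. Next I press the collar in.

>>> arm_command:
  slide:
    - [0,0,1]
    - [0,0,1]
    - [0,0,1]
    - [0,0,1]
    - [0,0,1]
    - [0,0,1]
    - [0,0,0]
  turn: [0,0,0,0,0,0,0]
  grip: [1,1,1,1,1,1,1]

```text
clock: 9.6
position: [0.528, -0.259, 0.0789]
ee_rot: [1.0, 0.0, 0.0, 0.0]
ft_force: [-2.8, 1.2, 5.0]
grip_width: 0.258
```

>>> arm_command:
  slide:
    - [0,0,1]
    - [0,0,1]
    - [0,0,0]
  turn: [0,0,0]
  grip: [1,1,1]

```text
clock: 9.85
position: [0.528, -0.259, 0.077]
ee_rot: [1.0, 0.0, 0.0, 0.0]
ft_force: [-2.6, 0.7, 5.8]
grip_width: 0.257
```

>>> arm_command:
  slide:
    - [0,0,0.7]
    - [0,0,0.7]
    - [0,0,0]
  turn: [0,0,0]
  grip: [1,1,1]

```text
clock: 10.1
position: [0.528, -0.2591, 0.0766]
ee_rot: [1.0, 0.0, 0.0, 0.0]
ft_force: [-7.3, 3.5, 16.0]
grip_width: 0.258
```

>>> arm_command:
  slide:
    - [0,0,0.7]
    - [0,0,0.7]
    - [0,0,0]
  turn: [0,0,0]
  grip: [1,1,1]

```text
clock: 10.35
position: [0.528, -0.2591, 0.0765]
ee_rot: [1.0, -0.0, 0.0, 0.001]
ft_force: [-13.2, 5.3, 28.6]
grip_width: 0.26
```

It stopped hard at TCP z = 0.0765, as predicted, with 29 N. I relieve the load and check before letting go.

>>> arm_command:
  slide:
    - [0,0,-1]
    - [0,0,-0.8]
    - [0,0,0]
  turn: [0,0,0]
  grip: [1,1,1]

```text
clock: 10.6
position: [0.5282, -0.2591, 0.0766]
ee_rot: [1.0, 0.0, 0.0, 0.0]
ft_force: [-3.2, 2.1, 10.6]
grip_width: 0.258
```

```bash
python3 - <<'E'
from fit import *
o=manip.get_obs(); print(o['position'],o['ft_force'])
a=manip.camera('scene')[130:230,100:230];b=manip.camera('side')[265:390,265:400]
cv2.imwrite('pics/s1.png',cv2.convertScaleAbs(np.hstack([cv2.resize(a,(400,308)),cv2.resize(b,(400,370))[:308] if 0 else cv2.resize(b,(333,308))]),alpha=1.5))
E
```

```text
[ 0.5281667 -0.2590994  0.0766089] [-3.22479954  2.06749159 10.58443861]
```

View pics/s1.png

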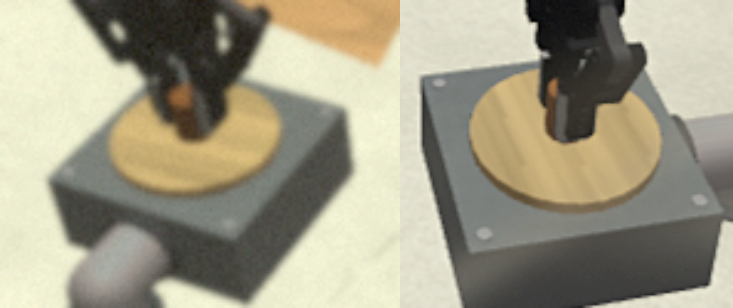

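The cover sits flat on the box with no black showing, and it is centred. I ease off the rest of the load, open and go up.

>>> arm_command:
  slide:
    - [0,0,-0.8]
    - [0,0,0]
    - [0,0,0]
    - [0,0,0]
    - [0,0,0]
    - [0,0,0]
    - [0,0,0]
    - [0,0,0]
    - [0,0,0]
    - [0,0,0]
  turn: [0,0,0,0,0,0,0,0,0,0]
  grip: [1,1,0.5,0.3,0,0,0,0,0,0]

```text
clock: 11.53
position: [0.5279, -0.259, 0.0761]
ee_rot: [1.0, 0.0, 0.0, 0.0]
ft_force: [0.4, 0.2, 0.1]
grip_width: 1.001
```

>>> arm_command:
  slide:
    - [0,0,-5]
    - [0,0,-10]
    - [0,0,-20]
    - [0,0,-25]
    - [0,0,-30]
    - [0,0,-30]
    - [0,0,-30]
    - [0,0,-10]
    - [0,0,0]
    - [0,0,0]
  turn: [0,0,0,0,0,0,0,0,0,0]
  grip: [0,0,0,0,0,0,0,0,0,0]

```text
clock: 12.37
position: [0.528, -0.259, 0.2367]
ee_rot: [1.0, 0.0, 0.001, 0.0]
ft_force: [0.5, 0.5, -0.2]
grip_width: 1.005
```

```bash
python3 - <<'E'
from fit import *
o=manip.get_obs(); print(o['position'],o['ft_force'])
a=manip.camera('scene')[130:230,100:230];b=manip.camera('side')[265:390,265:400];c=manip.camera('wrist')
cv2.imwrite('pics/f.png',cv2.convertScaleAbs(np.vstack([np.hstack([cv2.resize(a,(400,308)),cv2.resize(b,(333,308))]),np.hstack([cv2.resize(c[40:310,150:450],(320,288)),cv2.resize(manip.camera('scene'),(413,288))])]),alpha=1.5))
E
```

```text
[ 0.52797934 -0.25899785  0.23674711] [ 0.4671149   0.52363415 -0.19485393]
```

View pics/f.png

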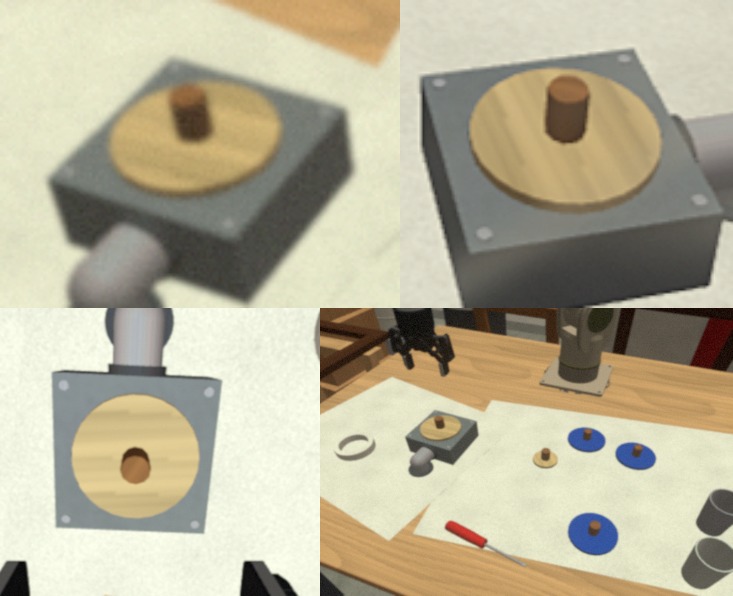

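The cover is centred and flat on the box, the small cover hasn't moved, and the gripper is clear. Handing in.

```bash
python3 -c "
from workcell import manip
print(manip.hand_in())"
```

```text
the job is handed in; nothing more can be done
None
```

The port is shut. I gripped the larger natural-wood cover by its knob, set it knob up on the collar, and pressed until it stopped hard. I then eased off, let go, and withdrew the gripper to TCP z of about 0.24 m. The job was handed in at about 12.5 s.

**Seating:** the stop came at TCP z = 0.0765, the height expected with the underside on the box top. Pressing force reached about 29 N (32 N with the sideways part), below the 40 N limit. In the last pictures the disc lies flat all round with no black collar showing, and nothing else appears to have moved, including the small cover.

**Centring:** with the cover 10 mm above the collar, the fixed cameras put it within about 1–2 mm of the box centre. The last wrist picture agrees to about 1–2 mm.

**Disagreements:**
- Estimates of the port's centre differed by up to 4.5 mm in y between cameras. I judged the centring from cover and box within the same picture.
- My first automatic fit of the collar's edge was off by a few millimetres, and I did not use it.

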